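# Refit the burr of a coffee grinder

### The job

The burr of the coffee grinder was taken out for cleaning and stands on the worktop. Pick it up by its wing handle, lower it into the round chamber on top of the grinder and turn it under light pressure, never forcing it with more than 25 N, until its lugs drop into the slots of the drive and it sits fully home and upright; then let go. Leave the other things on the worktop where they are.

Things in the scene. Friction and masses are not known exactly. Their poses are not given: they have to be found in the camera images.
- burr_handle (a point): Centre of the loose burr's upright black wing handle: 40 mm long (x), 12 mm thick (y: pinch along y), 30 mm tall. It stands on a post (diameter 16, 20 mm tall) on a steel disc. This point is on the burr's axis (z up), 70 mm above the lug tips it stands on, 35 mm above the disc's top, 15 mm below the handle's top. Burr: about 0.2 kg, 85 mm tall in all.
- burr_foot (a point): Point on the burr's axis level with its four lug tips; axes as the handle's. Lugs: a cross along +x, -x, +y, -y, each 11 mm tall, 8 mm wide, reaching from 15 to 25 mm from the axis, tips flat with 1.5 mm rounded edges. The disc above them has diameter 56 mm, is 24 mm thick, its lower edge bevelled by 4 mm.
- grinder_mouth (a point): Centre of the round chamber's mouth at rim height, 140 mm above the worktop, on the fixed coffee grinder: steel box 136 x 124 mm with a black drawer in its front, and a collar 100 mm across on top. z up along the chamber's axis. The mouth is a cone 83 mm across, narrowing over 10 mm of depth to a straight bore of diameter 59.6 mm.
- drive_face (a point): Where the bore's axis meets the top of the drive, 30 mm below the rim: a disc with a cross slot 11.5 mm wide, 12 deep, alike every quarter turn, askew to the grinder's sides by an unknown angle (not measured). It resists turning (0.25 Nm). Sprung: it yields down 6 mm, from 4 N to 11 N, then is hard. The lug tips rest on it until they drop in by 11 mm; home is disc on drive.
- teaspoon: Small metal teaspoon, 132 x 28 x 11 mm, a loose bystander lying flat; origin under its centre.
- spice_jar_mid (a point): Centre, half-way up, of a loose bystander: a spice jar with a green lid, diameter 46 mm, 106 mm tall. z up.
- lemon_mid (a point): Centre of a loose bystander: a lemon, 71 x 53 x 51 mm.
Mind the look-alikes: they are no part of the job. What is shaped like the part that bears burr_handle but blue or purple is not meant.

How it is judged:
At the end, for the whole second after the job is handed in: The burr is released and sits fully home in the grinder's chamber: its handle point is less than 31.5 mm above the mouth's rim (home is 29 mm, resting on top of the drive is 40 mm), within 6 mm of the chamber's axis, tilted less than 0.08 rad (z of burr_handle in the frame of grinder_mouth between 0.02 and 0.0315 m and horizontal distance between burr_handle and grinder_mouth below 0.006 m and angle between burr_handle's own z axis and vertical below 0.08 rad and contact force between the fingers and burr below 0.1 N); the robot touches nothing.
It fails at once if the burr is forced against the grinder or its drive with more than 25 N (contact force between burr and grinder above 25 N).
It fails at once if a bystander (teaspoon, spice jar or lemon) is shoved by more than 30 mm (distance of any of teaspoon, spice_jar_mid, lemon_mid from where it was at the start of the episode above 0.03 m).
It also fails if it takes over 64 s, if anything falls off the work surface, if the arm or the gripper's body presses on something with over 40 N, if the wrist force passes 120 N, or if a joint passes its speed limit or range.

### The arm

A 7-joint arm with a two-finger parallel gripper is mounted at the origin on a cart in front of the work surface, level with it; the furniture and walls round the work are solid. World frame = base frame: x ahead of the robot, y to its left, z up, the work surface at z = 0. Lengths are in m, angles in rad, forces in N, time in s.
With the tool pointing down it reaches from about 0.4 to 0.85 m from the base axis. Payload 4.5 kg.
Tool frame: the origin (TCP) lies between the finger pads; the fingertips stand 11 mm ahead of it and the grasp point (between the pads) lies 8 mm behind it (arm.tips_ahead is the distance from the TCP to the fingertips, in m); z points along the fingers, y is the line along which they close (so a half turn about z gives the same grasp; the last joint's range is limited). The gripper opens to 85 mm and grips with 20 to 120 N. Pads are 22 mm wide; open, the fingers measure 114 mm over their backs; the gripper's body (76 mm by 85 mm) begins 54 mm behind the grasp point. The pads swing forward as they close: fully open they stand 13 mm farther back than shut.
Start: joints at [1.2, 0.689, -0.195, 1.565, 0.157, 0.902, -0.215], TCP at [0.246, -0.574, 0.242] pointing down, gripper open.
Joint ranges: [-3.01, 3.01], [-0.46, 2.08], [-1.47, 1.51], [0.13, 2.56], [-1, 4.14], [0.04, 2.09], [-2.66, 2.66]. Speed limits (rad/s): [2.57, 2.57, 3.14, 3.14, 3.14, 3.14, 3.14].

### API

Orientations are given as a rotation vector (axis times angle).
In Python, from cell import arm, cams, ticket gives the robot as it stands.
- The arm moves only by the shell command python3 -m handwheel 'ROWS' [OPENING] [FORCE]. ROWS is JSON, a list that holds one entry, the list of rows, each a list of 4 numbers: the shift along the tool's x, y, z in mm, then the turn about the tool's z in degrees. A call has exactly 5 rows; each row shifts and turns the commanded pose from where the row before left it, along the tool's axes as they then stand; what a row does not reach is not made up. A row lasts 1/8 s, in which the tool goes at most 62.5 mm and 10.7 degrees, less where a joint would pass 70% of its speed; a pose out of reach is approached as far as the arm can. A call with a gripper value outside its range is refused whole. OPENING is the closure, from -1 (fully open) to 1 (shut), set as the call begins (- or left out, the last holds). The fingers move at their own pace and stop on an object; FORCE is the grip in N (left out, the last holds). Time passes only in rows, so rows that do not move let the fingers close, or fill a call up. It gives the time, the measured TCP pose, the force, the opening and the grip force at its end, in the units of the state.
- arm.get_obs(): the state, without advancing time (a new reading comes with each control period).
- cams.snapshot(name): name is "side" or "top"; returns the picture (480x640x3 uint8, blue, green, red); there is no depth.
- cams.camera_info(name): a dict with "K" (3x3 intrinsics, pixels), "dist_coeffs" ([k1, k2, p1, p2, k3] as OpenCV has them; the pictures are not rectified), "eye" and "orientation" of the camera in the world. Camera axes: x right, y up, looking along -z (the intrinsics and any distortion apply to the point x, -y, -z); pixel columns grow to the right and rows downward; lengths in m; the calibration is good to about 2 mm. A picture is of the moment at which its call begins. camera_info takes no time and is no camera call.
- ticket.sign_off(): hands the job in; it is judged then, once.
Trained networks look in the newest picture that a camera, given by its name, has taken for a name from the list of things; names that differ only in an ending like _2 or _b are one class to them, and where a whole thing is asked for, a point or a joint stands for the part that bears it (a point fixed in the world has none). Each returns a list of dicts, best first, with "score" (0 to 1); they miss things now and then, are a little off and sometimes report something else, mostly with a low value. They report only what shows in the picture. A call takes as long as a camera call. They do not tell look-alikes from the thing itself.
- cams.find_in(camera, label): "rect" ([left, top, right, bottom] in pixels, round what is visible of it).
- cams.spot_point(camera, label): "point" ([row, column] in pixels: a listed point, or the origin of a listed thing).
The state is a dict: "t": time; "q": joint angles; "dq": joint speeds; "joint_efforts": joint torques, N m; "ee_pos": TCP position; "tcp_rot": TCP orientation; "contact_force": force on the tool from outside, world axes, zero at the start; "ft_torque": the same for the moment, N m; "grip_width": opening from 0.0 (shut) to 1.0 (fully open); "grasp_force": force on a finger pad.
Only numpy, scipy, OpenCV 4.12 (cv2) and the standard library are available. Lean on these libraries where they do the work, as an engineer would, in place of code of your own. Each camera call takes 0.05 s, during which the arm holds its last target. There are 200 camera calls.

## Working session

There is one attempt and no reset: what is moved stays moved. The work goes in short steps, Python scripts to look and compute and a shell command to move; the robot and the scene stay as the last step left them, time stands still between calls to the robot, and variables do not carry over. Pictures are saved under pics/ and viewed, at most 10 in all, crops included, and the job is handed in when it is done.

```bash
mkdir -p pics; cat > h.py <<'E'
import numpy as np,cv2
from cell import arm,cams,ticket
from scipy.spatial.transform import Rotation as R
def info(n):
    i=cams.camera_info(n);o=np.array(i["orientation"],float)
    M=R.from_rotvec(o).as_matrix() if o.shape==(3,) else (R.from_quat(o).as_matrix() if o.shape==(4,) else o)
    return np.array(i["K"],float),np.array(i["dist_coeffs"],float),np.array(i["eye"],float),M
def ray(n,rc):
    K,d,e,M=info(n);p=cv2.undistortPoints(np.array([[[rc[1],rc[0]]]],float),K,d)[0,0]
    v=M@np.array([p[0],-p[1],-1]);return e,v/np.linalg.norm(v)
def at_z(n,rc,z):
    e,v=ray(n,rc);return e+v*(z-e[2])/v[2]
def tri(a,b):
    (e1,v1),(e2,v2)=ray("side",a),ray("top",b)
    A=np.c_[v1,-v2];s=np.linalg.lstsq(A,e2-e1,rcond=None)[0]
    p,q=e1+s[0]*v1,e2+s[1]*v2;return (p+q)/2,np.linalg.norm(p-q)
def proj(n,P):
    K,d,e,M=info(n);c=M.T@(np.array(P,float)-e);c=c*[1,-1,-1]
    return cv2.projectPoints(c[None],np.zeros(3),np.zeros(3),K,d)[0][0,0]
E
python3 - <<'E'
from h import *
for n in("side","top"):
    im=cams.snapshot(n);cv2.imwrite(f"pics/{n}0.png",im);print(n,cams.camera_info(n))
    for l in("burr_handle","burr_foot","grinder_mouth","drive_face","teaspoon","spice_jar_mid","lemon_mid"):
        print(l,[(np.round(d["point"]).tolist(),round(d["score"],2)) for d in cams.spot_point(n,l)])
o=arm.get_obs();print(o["ee_pos"],o["tcp_rot"],o["contact_force"])
E
```

```text
side {'K': array([[581.48237679,   0.        , 309.90833148],
       [  0.        , 581.48237679, 234.99496056],
       [  0.        ,   0.        ,   1.        ]]), 'dist_coeffs': array([-0.13499775,  0.        ,  0.        ,  0.        ,  0.        ]), 'eye': array([-0.02877735,  0.24314974,  0.9729808 ]), 'orientation': array([ 0.44864973, -0.64145362, -1.83833565])}
burr_handle [([150.0, 376.0], 0.97), ([285.0, 362.0], 0.85), ([249.0, 385.0], 0.71), ([207.0, 364.0], 0.71)]
burr_foot [([175.0, 369.0], 0.95), ([232.0, 360.0], 0.8), ([272.0, 382.0], 0.76), ([308.0, 356.0], 0.72), ([320.0, 319.0], 0.67)]
grinder_mouth [([296.0, 222.0], 0.59)]
drive_face [([301.0, 227.0], 0.77)]
teaspoon [([318.0, 316.0], 0.87)]
spice_jar_mid [([233.0, 288.0], 0.97)]
lemon_mid [([357.0, 348.0], 0.79)]
top {'K': array([[438.3743106 ,   0.        , 320.32522885],
       [  0.        , 438.3743106 , 241.33892176],
       [  0.        ,   0.        ,   1.        ]]), 'dist_coeffs': array([-0.05081103,  0.        ,  0.        ,  0.        ,  0.        ]), 'eye': array([0.47619058, 0.02729896, 0.95229346]), 'orientation': array([ 0.09152839, -0.13604742, -1.5621303 ])}
burr_handle [([296.0, 344.0], 0.89), ([264.0, 385.0], 0.83), ([211.0, 383.0], 0.7), ([142.0, 423.0], 0.55)]
burr_foot [([296.0, 343.0], 0.79), ([155.0, 415.0], 0.71), ([269.0, 376.0], 0.67), ([221.0, 381.0], 0.59), ([280.0, 212.0], 0.43)]
grinder_mouth [([279.0, 210.0], 0.81)]
drive_face [([279.0, 219.0], 0.66)]
teaspoon [([292.0, 304.0], 0.68)]
spice_jar_mid [([210.0, 303.0], 0.84)]
lemon_mid [([348.0, 313.0], 0.94)]
[ 0.24617442 -0.57450245  0.24232583] [3.07738199e+00 6.31530132e-01 6.72116798e-05] [0.33891991 0.12932416 0.46582272]
```

View pics/side0.png

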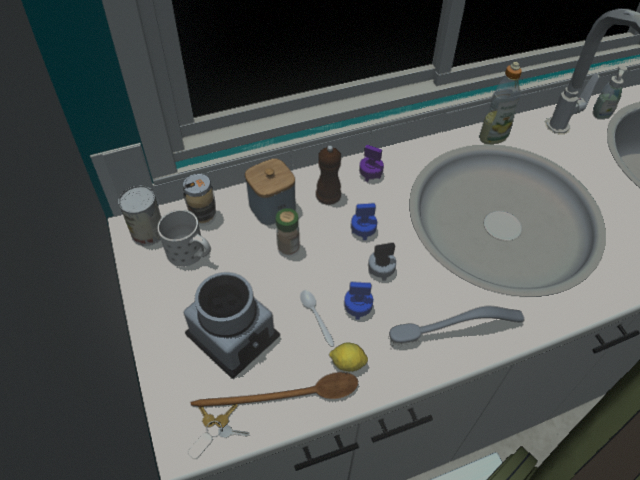

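View pics/top0.png

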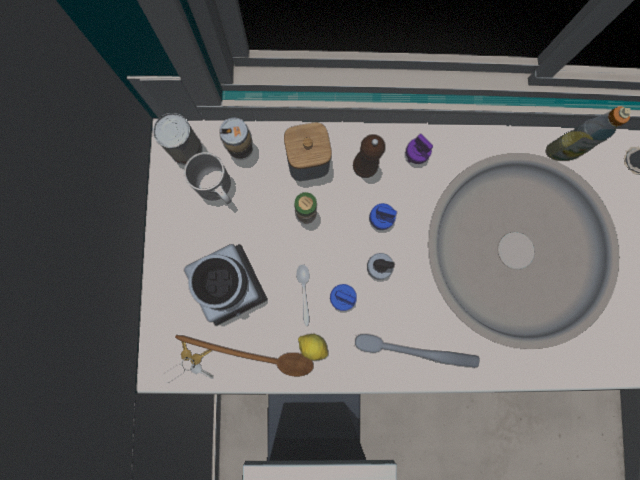

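Side view: candidates for the burr are purple (row 150, col 376), blue (207,364), blue (285,362), and steel with black handle (249,385). The last one fits the description, and in the top view it is at (264,385). I'll check it in a close crop together with the drive slot.

```bash
python3 - <<'E'
from h import *
s=cv2.imread("pics/side0.png");t=cv2.imread("pics/top0.png")
def cr(im,r,c,h):return cv2.resize(im[r-h:r+h,c-h:c+h],(290,290),interpolation=cv2.INTER_CUBIC)
m=np.vstack([np.hstack([cr(s,260,382,29),cr(t,265,382,29)]),np.hstack([cr(s,300,226,32),cr(t,281,217,29)])])
m=cv2.convertScaleAbs(m,alpha=1.6,beta=15)
cv2.imwrite("pics/crop1.png",m)
p,e=tri([249,385],[264,385]);print("handle",p,e)
print("handle at z .07:",at_z("top",[264,385],.07),at_z("side",[249,385],.07))
p,e=tri([296,222],[279,210]);print("mouth",p,e, at_z("top",[279,210],.14),at_z("side",[296,222],.14))
p,e=tri([301,227],[279,219]);print("drive",p,e, at_z("top",[279,219],.11),at_z("side",[301,227],.11))
print("foot",at_z("top",[269,376],0),at_z("side",[272,382],0))
for l,a,z in(("burr_handle",[264,385],.07),):
  for d in(0.,):
    c=at_z("top",a,z)
    for th in (0,90):pass
for n in("side","top"):print(n,[np.round(d["rect"]).tolist()+[round(d["score"],2)] for d in cams.find_in(n,"burr_handle")])
E
```

```text
handle [ 0.55955982 -0.12778192  0.07369367] 0.0014229911732154144
handle at z .07: [ 0.55964505 -0.12910363  0.07      ] [ 0.56219115 -0.12861468  0.07      ]
mouth [0.52178332 0.20445122 0.14007878] 0.006754593221103414 [0.52318945 0.20763506 0.14      ] [0.51998605 0.20148356 0.14      ]
drive [0.52444277 0.1954054  0.11432203] 0.001758571067782671 [0.525051   0.19710056 0.11      ] [0.52676272 0.19438348 0.11      ]
foot [ 0.55518874 -0.12151482  0.        ] [ 5.56482578e-01 -1.27110818e-01 -1.11022302e-16]
side [[369.0, 242.0, 397.0, 278.0, 0.78], [359.0, 148.0, 384.0, 179.0, 0.7], [350.0, 203.0, 379.0, 238.0, 0.59]]
top [[368.0, 203.0, 400.0, 231.0, 0.86], [330.0, 283.0, 358.0, 312.0, 0.83], [367.0, 251.0, 395.0, 280.0, 0.77], [407.0, 132.0, 431.0, 164.0, 0.68], [186.0, 244.0, 267.0, 324.0, 0.45]]
```

View pics/crop1.png

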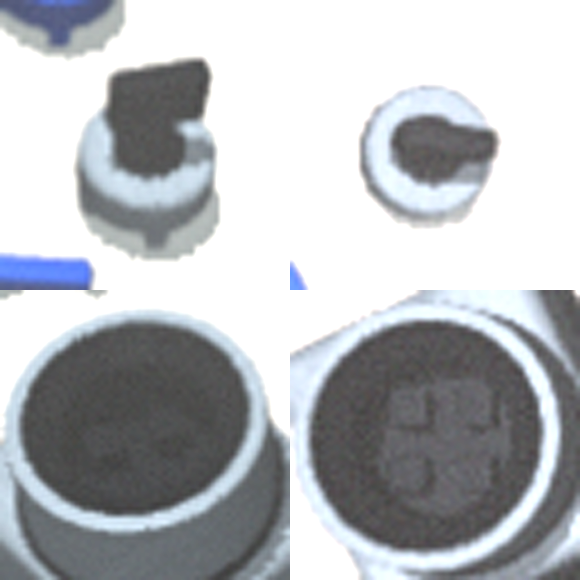

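The crop confirms the steel burr with black handle (side 249,385; top 264,385). The drive's cross slot shows in the mouth at about top (281,218). Next I'll fit the ellipses and rectify the top view at the slot and handle heights.

```bash
python3 - <<'E'
from h import *
s=cv2.imread("pics/side0.png");t=cv2.imread("pics/top0.png")
def orto(n,im,cx,cy,z,half=.05,px=380):
    # map: row down = -x world, col right = -y world
    g=np.linspace(-half,half,px);X,Y=np.meshgrid(g,g)
    P=np.stack([cx-Y,cy-X,np.full_like(X,z)],-1).reshape(-1,3)
    K,d,e,M=info(n);c=((P-e)@M)*[1,-1,-1]
    uv=cv2.projectPoints(c,np.zeros(3),np.zeros(3),K,d)[0].reshape(px,px,2).astype(np.float32)
    return cv2.remap(im,uv[...,0],uv[...,1],cv2.INTER_CUBIC)
outs=[]
for n,im in(("side",s),("top",t)):
    # mouth
    o=orto(n,im,.522,.203,.14,.06,480);g=cv2.cvtColor(o,cv2.COLOR_BGR2GRAY)
    _,b=cv2.threshold(cv2.GaussianBlur(g,(5,5),0),0,255,cv2.THRESH_BINARY_INV+cv2.THRESH_OTSU)
    cs=[c for c in cv2.findContours(b,cv2.RETR_LIST,cv2.CHAIN_APPROX_NONE)[0] if cv2.contourArea(c)>20000]
    for c in cs:
        (u,v),ax,a=cv2.fitEllipse(c);print(n,"mouth",.522+.06-v*.12/479,.203+.06-u*.12/479,np.array(ax)*.12/479)
    # burr disc+handle
    o=orto(n,im,.559,-.128,.085,.05,300);o2=orto(n,im,.559,-.128,.035,.05,300)
    outs.append(np.hstack([o,o2]))
d=orto("top",t,.525,.2,.11,.03,300);d=cv2.convertScaleAbs(d,alpha=3,beta=-60)
q=np.vstack(outs);q=cv2.convertScaleAbs(q,alpha=1.6)
q=cv2.resize(np.hstack([q,np.vstack([d,np.zeros_like(d)])]),None,fx=.88,fy=.88)
cv2.imwrite("pics/orto.png",q)
E
```

```text
side mouth 0.48800505151927853 0.2015974006413916 [0.05723289 0.10664978]
side mouth 0.5205685089684728 0.19903034606806175 [0.0872023  0.08723969]
top mouth 0.5202353831631655 0.19907066367513704 [0.0861188  0.08651435]
top mouth 0.5161151431408209 0.17109186517321245 [0.06266986 0.12169067]
```

View pics/orto.png

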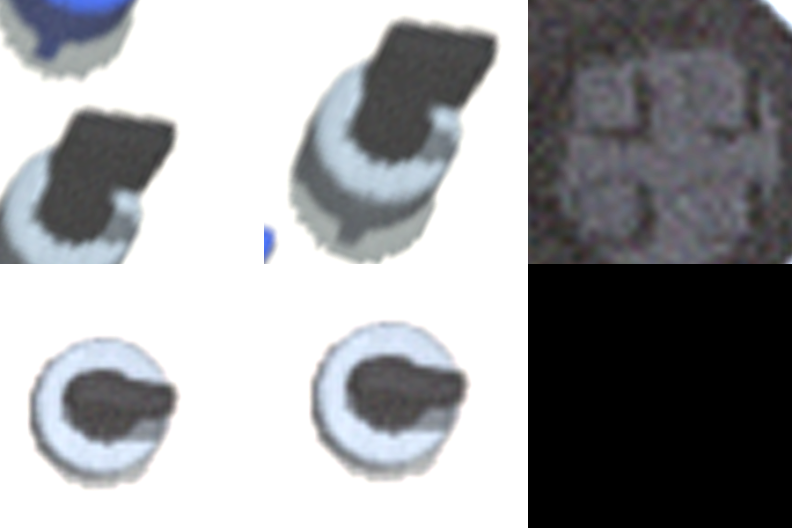

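Side view in the ortho picture: handle's top edge runs (75,110) to (176,122), so its axis is about 6.5° off world y, and the disc centre puts the burr at about (0.560, -0.1245). The slot cross (right panel, corners near (638,130)) lies within about ±3° of the world axes. The mouth, from both cameras, is at (0.5204, 0.1990).

```bash
cat >> h.py <<'E'
def state():
    o=arm.get_obs();M=R.from_rotvec(o["tcp_rot"]).as_matrix()
    return o,np.array(o["ee_pos"]),np.degrees(np.arctan2(M[1,0],M[0,0]))
def plan(tgt,phi,n):
    o,p,f=state();d=(np.array(tgt)-p)/n*1000;k=(phi-f+180)%360-180;k/=n
    for i in range(n):
        a=np.radians(f+k*i);print([round(float(x),1) for x in(np.cos(a)*d[0]+np.sin(a)*d[1],np.sin(a)*d[0]-np.cos(a)*d[1],-d[2],-k)])
def show():
    o,p,f=state();print("t",round(o["t"],2),"p",np.round(p*1000,1),"phi",round(f,2),"F",np.round(o["contact_force"],1),"T",np.round(o["ft_torque"],2),"w",round(o["grip_width"],3),"g",round(o["grasp_force"],1),"q7",round(o["q"][6],2))
E
python3 - <<'E'
from h import *
show();plan([.56,-.1245,.16],83.5,10)
for rc in([285,362],[207,364]):print(at_z("side",rc,.07))
E
```

```text
t 0.9 p [ 246.2 -574.5  242.3] phi 23.2 F [ 0.  -0.5  0.1] T [ 0.03 -0.03 -0.06] w 1.005 g 0.0 q7 -0.22
[46.6, -29.0, 8.2, -6.0]
[49.4, -23.9, 8.2, -6.0]
[51.6, -18.6, 8.2, -6.0]
[53.3, -13.1, 8.2, -6.0]
[54.4, -7.4, 8.2, -6.0]
[54.8, -1.7, 8.2, -6.0]
[54.7, 4.1, 8.2, -6.0]
[54.0, 9.8, 8.2, -6.0]
[52.7, 15.4, 8.2, -6.0]
[50.7, 20.9, 8.2, -6.0]
[ 0.50037385 -0.05325532  0.07      ]
[ 0.67626805 -0.13328202  0.07      ]
```

```bash
python3 -m handwheel '[[[46.6,-29,8,-6],[49.4,-23.9,8,-6],[51.6,-18.6,8,-6],[53.3,-13.1,8,-6],[54.4,-7.4,8,-6]]]' -0.1 40 && python3 -m handwheel '[[[54.8,-1.7,8,-6],[54.7,4,8,-6],[54,9.8,8,-6],[52.7,15.4,8,-6],[50.7,20.9,8,-6]]]' && python3 -m handwheel '[[[0,0,0,0],[0,0,0,0],[0,0,0,0],[0,0,0,0],[0,0,0,0]]]'; python3 - <<'E'
from h import *
show();plan([.56,-.1245,.100],83.5,5)
t=cams.snapshot("top");s=cams.snapshot("side");
P=state()[1]
a=proj("side",[.56,-.1245,.07]);r,c=int(a[1]),int(a[0]);A=cv2.resize(s[r-60:r+60,c-60:c+60],(400,400),interpolation=3)
a=proj("top",[.56,-.1245,.07]);r,c=int(a[1]),int(a[0]);B=cv2.resize(t[r-60:r+60,c-60:c+60],(400,400),interpolation=3)
cv2.imwrite("pics/near.png",np.hstack([A,B]))
E
```

```text
t: 1.52
ee_pos: [0.4046, -0.3484, 0.2023]
tcp_rot: [2.806, 1.411, 0.001]
contact_force: [0.2, 0.4, 0.7]
grip_width: 0.548
grasp_force: 0.0
t: 2.15
ee_pos: [0.5623, -0.1239, 0.1622]
tcp_rot: [2.346, 2.089, 0.0]
contact_force: [0.7, -0.4, -0.3]
grip_width: 0.551
grasp_force: 0.0
t: 2.78
ee_pos: [0.5609, -0.126, 0.1625]
tcp_rot: [2.35, 2.084, -0.0]
contact_force: [-0.3, 0.5, -0.1]
grip_width: 0.551
grasp_force: 0.0
t 2.77 p [ 560.9 -126.   162.5] phi 83.12 F [-0.3  0.5 -0.1] T [ 0.08 -0.05 -0.02] w 0.551 g 0.0 q7 -0.36
[0.3, -0.2, 12.5, -0.1]
[0.3, -0.2, 12.5, -0.1]
[0.3, -0.2, 12.5, -0.1]
[0.3, -0.2, 12.5, -0.1]
[0.3, -0.2, 12.5, -0.1]
```

```bash
python3 -m handwheel '[[[0.3,-0.2,12,0],[0.3,-0.2,12,0],[0.3,-0.2,12,0],[0.3,-0.2,12,0],[0.3,-0.2,12,0]]]' ; python3 - <<'E'
from h import *
show();plan([.56,-.1245,.0625],83.5,5)
t=cams.snapshot("top");s=cams.snapshot("side");
def cr(n,im):
    a=proj(n,[.56,-.1245,.07]);r,c=int(a[1]),int(a[0]);return cv2.resize(im[r-50:r+50,c-50:c+50],(400,400),interpolation=3)
cv2.imwrite("pics/near2.png",np.hstack([cr("side",s),cr("top",t)]))
E
```

```text
t: 3.5
ee_pos: [0.5603, -0.1235, 0.1013]
tcp_rot: [-2.349, -2.086, 0.0]
contact_force: [-0.4, -0.1, 1.3]
grip_width: 0.552
grasp_force: 0.0
t 3.5 p [ 560.3 -123.5  101.3] phi 83.2 F [-0.4 -0.1  1.3] T [ 0.   -0.06 -0.02] w 0.552 g 0.0 q7 -0.41
[-0.2, -0.0, 7.8, -0.1]
[-0.2, -0.0, 7.8, -0.1]
[-0.2, -0.0, 7.8, -0.1]
[-0.2, -0.0, 7.8, -0.1]
[-0.2, -0.0, 7.8, -0.1]
```

View pics/near2.png

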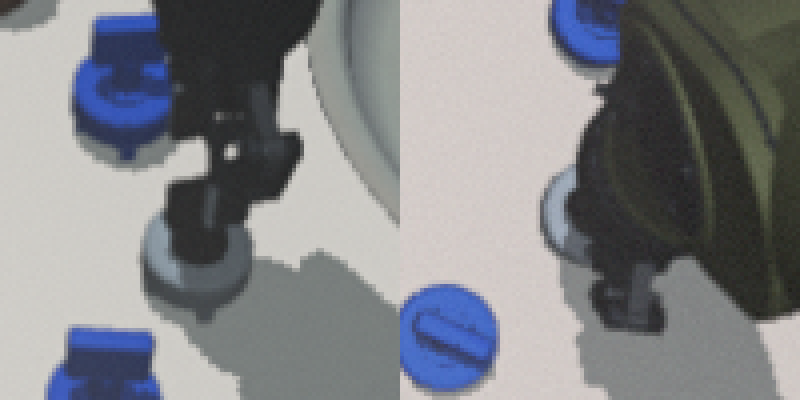

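The gripper straddles the burr's handle (side crop about (200,230)), clear of both blue ones. Descend and grip.

```bash
python3 -m handwheel '[[[-0.2,0,7.8,0],[-0.2,0,7.8,0],[-0.2,0,7.8,0],[-0.2,0,7.8,0],[-0.2,0,7.8,0]]]' && python3 -m handwheel '[[[0,0,0,0],[0,0,0,0],[0,0,0,0],[0,0,0,0],[0,0,0,0]]]' 1 70 && python3 -m handwheel '[[[0,0,0,0],[0,0,0,0],[0,0,0,0],[0,0,0,0],[0,0,0,0]]]' && python3 -m handwheel '[[[0,0,-10,0],[0,0,-20,0],[0,0,-30,0],[0,0,-40,0],[0,0,-40,0]]]'; python3 - <<'E'
from h import *
show();plan([.5204,.1990,.225],90,10)
E
```

```text
t: 4.22
ee_pos: [0.5602, -0.1246, 0.0627]
tcp_rot: [2.349, 2.086, -0.0]
contact_force: [0.4, -0.2, -0.8]
grip_width: 0.551
grasp_force: 0.0
t: 4.85
ee_pos: [0.5606, -0.1246, 0.0635]
tcp_rot: [2.349, 2.085, 0.001]
contact_force: [1.2, 1.3, 1.0]
grip_width: 0.129
grasp_force: 68.4
t: 5.48
ee_pos: [0.5606, -0.1246, 0.0635]
tcp_rot: [2.349, 2.085, 0.001]
contact_force: [1.2, 0.6, 3.6]
grip_width: 0.127
grasp_force: 68.7
t: 6.1
ee_pos: [0.5586, -0.1247, 0.2041]
tcp_rot: [-2.348, -2.084, 0.004]
contact_force: [0.0, 0.1, -3.0]
grip_width: 0.131
grasp_force: 68.5
t 6.1 p [ 558.6 -124.7  204.1] phi 83.2 F [ 0.   0.1 -3. ] T [-0.05 -0.04  0.05] w 0.131 g 68.5 q7 -0.34
[31.7, -7.6, -2.1, -0.7]
[31.8, -7.3, -2.1, -0.7]
[31.9, -6.9, -2.1, -0.7]
[31.9, -6.5, -2.1, -0.7]
[32.0, -6.1, -2.1, -0.7]
[32.1, -5.7, -2.1, -0.7]
[32.2, -5.4, -2.1, -0.7]
[32.2, -5.0, -2.1, -0.7]
[32.3, -4.6, -2.1, -0.7]
[32.3, -4.2, -2.1, -0.7]
```

```bash
python3 -m handwheel '[[[31.7,-7.6,-7,-0.7],[31.8,-7.3,-7,-0.7],[31.9,-6.9,-7,-0.7],[31.9,-6.5,-7,-0.7],[32,-6.1,-7,-0.7]]]' && python3 -m handwheel '[[[32.1,-5.7,0,-0.7],[32.2,-5.4,0,-0.7],[32.2,-5,0,-0.7],[32.3,-4.6,0,-0.7],[32.3,-4.2,0,-0.7]]]' && python3 -m handwheel '[[[0,0,0,0],[0,0,0,0],[0,0,0,0],[0,0,0,0],[0,0,0,0]]]'; python3 - <<'E'
from h import *
show();plan([.5204,.1990,.205],90,5)
s=cams.snapshot("side");t=cams.snapshot("top")
def cr(n,im):
    a=proj(n,[.5204,.199,.18]);r,c=int(a[1]),int(a[0]);print(n,r,c);return cv2.resize(im[r-70:r+70,c-70:c+70],(400,400),interpolation=3)
cv2.imwrite("pics/over.png",cv2.convertScaleAbs(np.hstack([cr("side",s),cr("top",t)]),alpha=1.5))
E
```

```text
t: 6.72
ee_pos: [0.5394, 0.0377, 0.2382]
tcp_rot: [-2.283, -2.156, 0.004]
contact_force: [0.3, 0.8, -2.2]
grip_width: 0.131
grasp_force: 68.3
t: 7.35
ee_pos: [0.5201, 0.1992, 0.2379]
tcp_rot: [-2.217, -2.225, 0.005]
contact_force: [0.7, 0.2, -2.7]
grip_width: 0.128
grasp_force: 68.3
t: 7.98
ee_pos: [0.5216, 0.1985, 0.2383]
tcp_rot: [2.219, 2.224, -0.0]
contact_force: [0.5, 0.9, -2.4]
grip_width: 0.129
grasp_force: 68.3
t 7.97 p [521.6 198.5 238.3] phi 90.14 F [ 0.5  0.9 -2.4] T [-0.    0.04  0.01] w 0.129 g 68.3 q7 -0.78
[0.1, -0.2, 6.7, 0.0]
[0.1, -0.2, 6.7, 0.0]
[0.1, -0.2, 6.7, 0.0]
[0.1, -0.2, 6.7, 0.0]
[0.1, -0.2, 6.7, 0.0]
side 282 220
top 279 209
```

View pics/over.png

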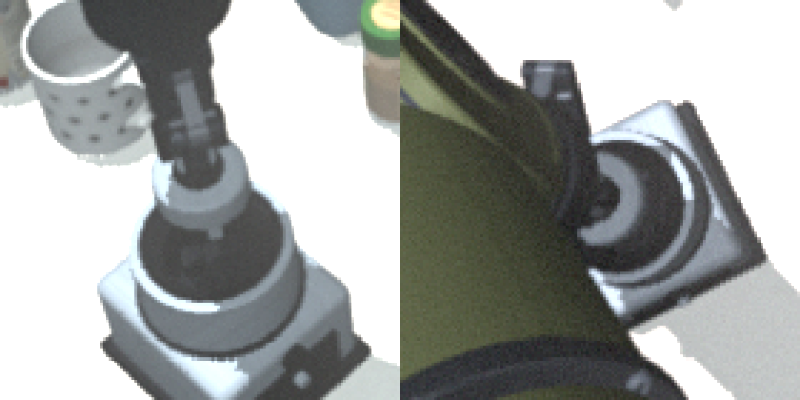

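The burr hangs over the mouth (side crop disc about (200,190), mouth about (215,240)), gripper clear of the mug. Lower to just above the bore.

```bash
python3 -m handwheel '[[[0.1,-0.2,10,0],[0.1,-0.2,10,0],[0.1,-0.2,10,0],[0.1,-0.2,9,0],[0.1,-0.2,6,0]]]' && python3 -m handwheel '[[[0,0,0,0],[0,0,0,0],[0,0,0.5,0],[0,0,0.5,0],[0,0,0,0]]]'; python3 - <<'E'
from h import *
show();plan([.5204,.1990,.180],90,5)
P=state()[1]
o=[]
for n in("side","top"):
    im=cams.snapshot(n).copy()
    for z,rad,c in((P[2]+.0065-.035,.028,(0,0,255)),(.14,.0415,(0,255,0))):
        cx,cy=(P[0],P[1]) if rad<.03 else (.5204,.199)
        a=proj(n,[.5204,.199,.15]);r0,c0=int(a[1])-40,int(a[0])-40
        if rad<.03: big=cv2.resize(im[r0:r0+80,c0:c0+80],(400,400),interpolation=3);big=cv2.convertScaleAbs(big,alpha=1.5)
        pts=np.array([proj(n,[cx+rad*np.cos(k),cy+rad*np.sin(k),z]) for k in np.linspace(0,6.28,60)])
        pts=((pts-[c0,r0]+.5)*5).astype(int)
        cv2.polylines(big,[pts.reshape(-1,1,2)],True,c,1)
    o.append(big)
cv2.imwrite("pics/in1.png",np.hstack(o))
E
```

```text
t: 8.7
ee_pos: [0.5202, 0.1995, 0.1925]
tcp_rot: [-2.217, -2.225, 0.001]
contact_force: [-0.2, -0.8, -2.3]
grip_width: 0.13
grasp_force: 68.4
t: 9.32
ee_pos: [0.5205, 0.1996, 0.1924]
tcp_rot: [2.218, 2.225, 0.0]
contact_force: [-0.6, 0.3, -2.6]
grip_width: 0.132
grasp_force: 68.4
t 9.32 p [520.5 199.6 192.4] phi 90.19 F [-0.6  0.3 -2.6] T [ 0.04 -0.    0.03] w 0.132 g 68.4 q7 -0.82
[-0.1, -0.0, 2.5, 0.0]
[-0.1, -0.0, 2.5, 0.0]
[-0.1, -0.0, 2.5, 0.0]
[-0.1, -0.0, 2.5, 0.0]
[-0.1, -0.0, 2.5, 0.0]
```

View pics/in1.png

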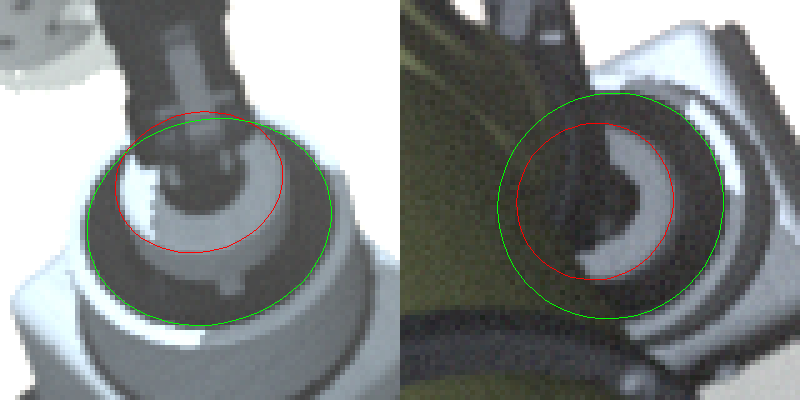

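The projected rim (green) and disc (red) circles match the picture to about 1 mm, so the burr is centred. Lower gently.

```bash
python3 -m handwheel '[[[0,0,2,0],[0,0,2,0],[0,0,2,0],[0,0,1,0],[0,0,0,0]]]' && python3 -m handwheel '[[[0,0,1,0],[0,0,1,0],[0,0,1,0],[0,0,0,0],[0,0,0,0]]]';python3 -c "
from h import *
show()"
```

```text
t: 10.05
ee_pos: [0.5204, 0.1996, 0.1851]
tcp_rot: [-2.218, -2.225, 0.0]
contact_force: [0.4, -0.3, -2.6]
grip_width: 0.13
grasp_force: 68.4
t: 10.68
ee_pos: [0.5205, 0.1996, 0.1823]
tcp_rot: [2.218, 2.225, 0.0]
contact_force: [0.5, -0.1, -0.9]
grip_width: 0.134
grasp_force: 68.4
t 10.68 p [520.5 199.6 182.3] phi 90.19 F [ 0.5 -0.1 -0.9] T [-0.03  0.01 -0.05] w 0.134 g 68.4 q7 -0.83
```

```bash
python3 -m handwheel '[[[0,0,1,0],[0,0,1,0],[0,0,0,0],[0,0,0,0],[0,0,0,0]]]' && python3 -m handwheel '[[[0,0,1,0],[0,0,1,0],[0,0,0,0],[0,0,0,0],[0,0,0,0]]]';python3 -c "
from h import *
show()"
```

```text
t: 11.3
ee_pos: [0.5205, 0.1996, 0.1803]
tcp_rot: [2.217, 2.225, 0.0]
contact_force: [-0.2, 0.5, -3.1]
grip_width: 0.129
grasp_force: 68.4
t: 11.92
ee_pos: [0.5205, 0.1996, 0.1783]
tcp_rot: [2.218, 2.225, 0.0]
contact_force: [-0.2, 0.6, -2.4]
grip_width: 0.137
grasp_force: 68.4
t 11.93 p [520.5 199.6 178.3] phi 90.19 F [-0.2  0.6 -2.4] T [-0.01 -0.01 -0.02] w 0.137 g 68.4 q7 -0.83
```

```bash
python3 -m handwheel '[[[0,0,1,0],[0,0,1,0],[0,0,0,0],[0,0,0,0],[0,0,0,0]]]' && python3 -m handwheel '[[[0,0,1,0],[0,0,1,0],[0,0,0,0],[0,0,0,0],[0,0,0,0]]]' && python3 -m handwheel '[[[0,0,1,0],[0,0,1,0],[0,0,0,0],[0,0,0,0],[0,0,0,0]]]';python3 -c "
from h import *
show()"
```

```text
t: 12.55
ee_pos: [0.5205, 0.1996, 0.1763]
tcp_rot: [2.218, 2.225, 0.0]
contact_force: [-0.2, 0.0, -2.1]
grip_width: 0.134
grasp_force: 68.4
t: 13.18
ee_pos: [0.5205, 0.1996, 0.1743]
tcp_rot: [2.218, 2.225, 0.0]
contact_force: [-0.8, 0.2, -2.7]
grip_width: 0.134
grasp_force: 68.4
t: 13.8
ee_pos: [0.5205, 0.1996, 0.1723]
tcp_rot: [2.218, 2.225, 0.0]
contact_force: [0.9, 0.1, -2.7]
grip_width: 0.135
grasp_force: 68.4
t 13.8 p [520.5 199.6 172.3] phi 90.19 F [ 0.9  0.1 -2.7] T [-0.08  0.    0.03] w 0.135 g 68.4 q7 -0.83
```

```bash
python3 -m handwheel '[[[0,0,1,0],[0,0,0.5,0],[0,0,0,0],[0,0,0,0],[0,0,0,0]]]' && python3 -m handwheel '[[[0,0,1,0],[0,0,0,0],[0,0,0,0],[0,0,0,0],[0,0,0,0]]]';python3 -c "
from h import *
show()"
```

```text
t: 14.42
ee_pos: [0.5205, 0.1996, 0.1708]
tcp_rot: [2.218, 2.225, 0.0]
contact_force: [-0.3, -0.4, -2.7]
grip_width: 0.136
grasp_force: 68.4
t: 15.05
ee_pos: [0.5205, 0.1996, 0.1698]
tcp_rot: [2.218, 2.225, -0.0]
contact_force: [0.3, 0.3, -3.0]
grip_width: 0.131
grasp_force: 68.4
t 15.05 p [520.5 199.6 169.8] phi 90.19 F [ 0.3  0.3 -3. ] T [-0.    0.04  0.03] w 0.131 g 68.4 q7 -0.84
```

No force 3.5 mm past the drive surface, so the lugs have entered the slots. Keep lowering to home.

```bash
python3 -m handwheel '[[[0,0,1,0],[0,0,1,0],[0,0,0,0],[0,0,0,0],[0,0,0,0]]]' && python3 -m handwheel '[[[0,0,1,0],[0,0,1,0],[0,0,0,0],[0,0,0,0],[0,0,0,0]]]'&& python3 -m handwheel '[[[0,0,1,0],[0,0,0.5,0],[0,0,0,0],[0,0,0,0],[0,0,0,0]]]';python3 -c "
from h import *
show()"
```

```text
t: 15.68
ee_pos: [0.5205, 0.1996, 0.1678]
tcp_rot: [2.217, 2.225, 0.0]
contact_force: [-0.3, 0.1, -2.2]
grip_width: 0.133
grasp_force: 68.4
t: 16.3
ee_pos: [0.5205, 0.1996, 0.1658]
tcp_rot: [2.218, 2.225, 0.0]
contact_force: [-0.1, -0.0, -2.7]
grip_width: 0.133
grasp_force: 68.4
t: 16.92
ee_pos: [0.5205, 0.1996, 0.1643]
tcp_rot: [2.218, 2.225, 0.0]
contact_force: [-0.4, 0.3, -1.7]
grip_width: 0.135
grasp_force: 68.4
t 16.93 p [520.5 199.6 164.3] phi 90.19 F [-0.4  0.3 -1.7] T [0.04 0.01 0.01] w 0.135 g 68.4 q7 -0.84
```

```bash
python3 -m handwheel '[[[0,0,1,0],[0,0,0,0],[0,0,0,0],[0,0,0,0],[0,0,0,0]]]' && python3 -m handwheel '[[[0,0,1,0],[0,0,0,0],[0,0,0,0],[0,0,0,0],[0,0,0,0]]]';python3 -c "
from h import *
show()"
```

```text
t: 17.55
ee_pos: [0.5205, 0.1996, 0.1633]
tcp_rot: [2.218, 2.225, 0.0]
contact_force: [0.2, -0.4, -2.8]
grip_width: 0.128
grasp_force: 68.4
t: 18.18
ee_pos: [0.5206, 0.1997, 0.1624]
tcp_rot: [2.218, 2.225, 0.0]
contact_force: [-0.1, -1.1, 2.3]
grip_width: 0.131
grasp_force: 68.7
t 18.18 p [520.6 199.7 162.4] phi 90.19 F [-0.1 -1.1  2.3] T [-0.06  0.13 -0.06] w 0.131 g 68.7 q7 -0.84
```

Contact comes exactly at the home height (TCP 0.1624). Release, rise and check.

```bash
python3 -m handwheel '[[[0,0,0,0],[0,0,0,0],[0,0,0,0],[0,0,0,0],[0,0,0,0]]]' 0.1 && python3 -m handwheel '[[[0,0,-5,0],[0,0,-15,0],[0,0,-25,0],[0,0,-30,0],[0,0,-30,0]]]' && python3 -m handwheel '[[[-40,0,-10,0],[-50,0,0,0],[-50,0,0,0],[-50,0,0,0],[0,0,0,0]]]';python3 - <<'E'
from h import *
show()
o=[]
for n in("side","top"):
    im=cams.snapshot(n)
    ps=[d for d in cams.spot_point(n,"burr_handle")]
    print(n,[(np.round(d["point"],1).tolist(),round(d["score"],2)) for d in ps],"expect home r,c",proj(n,[.5204,.199,.169])[::-1])
    a=proj(n,[.5204,.199,.15]);r0,c0=int(a[1])-40,int(a[0])-40
    big=cv2.convertScaleAbs(cv2.resize(im[r0:r0+80,c0:c0+80],(400,400),interpolation=3),alpha=1.5)
    for z,rad,c in((.134,.028,(0,0,255)),(.145,.028,(255,0,0))):
        pts=np.array([proj(n,[.5204+rad*np.cos(k),.199+rad*np.sin(k),z]) for k in np.linspace(0,6.28,60)])
        cv2.polylines(big,[((pts-[c0,r0]+.5)*5).astype(int).reshape(-1,1,2)],True,c,1)
    o.append(big)
cv2.imwrite("pics/home.png",np.hstack(o))
E
```

```text
t: 18.8
ee_pos: [0.5205, 0.1996, 0.1622]
tcp_rot: [2.218, 2.225, -0.0]
contact_force: [0.1, -0.7, 0.1]
grip_width: 0.454
grasp_force: 0.0
t: 19.42
ee_pos: [0.5205, 0.1997, 0.2694]
tcp_rot: [2.217, 2.225, 0.002]
contact_force: [0.5, -1.1, -0.2]
grip_width: 0.45
grasp_force: 0.0
t: 20.05
ee_pos: [0.521, 0.004, 0.278]
tcp_rot: [2.226, 2.214, -0.004]
contact_force: [-0.3, 0.7, -0.3]
grip_width: 0.448
grasp_force: 0.0
t 20.05 p [521.   4. 278.] phi 89.68 F [-0.3  0.7 -0.3] T [ 0.1   0.02 -0.03] w 0.448 g 0.0 q7 -0.42
side [([210.3, 364.1], 0.98), ([310.7, 227.8], 0.65), ([155.3, 374.4], 0.61), ([284.4, 224.5], 0.59), ([291.7, 358.9], 0.56)] expect home r,c [285.94894286 221.27587281]
top [([276.1, 210.8], 0.92), ([140.5, 423.8], 0.74), ([211.7, 386.2], 0.56)] expect home r,c [279.63522611 211.21271087]
```

View pics/home.png

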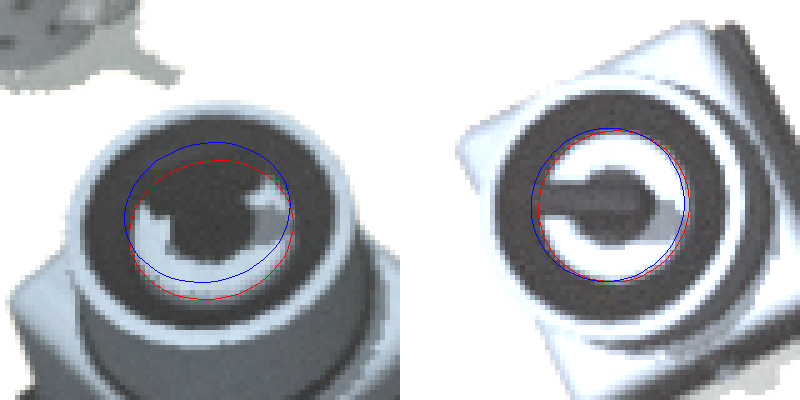

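The disc edge follows the red circle (home height, side crop bottom about (205,299)), not the blue one for resting on the drive. The burr is home, upright, centred and released.

```bash
python3 -c "
from cell import ticket
print(ticket.sign_off())"
```

```text
the job is handed in; nothing more can be done
None
```

The burr is in the grinder's chamber, fully home and upright, and released. I saw no sign of force anywhere near 25 N, and the job was handed in at about 20 s; the sign-off returned no verdict.

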